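# Set and lock the bangle-engraving stand

### The job

Set up the bangle-engraving stand: turn the chuck by its grip bar until the pointer on the chuck stands tip to tip with the index cone on the ring around it, and only then press the sprung locking lever at the stand's side down until it snaps over and stays down by itself. Do not shift the index cone, and leave the jar, the dish and the bracelet beside the stand where they are.

Things in the scene. Friction and masses are not known exactly. Their poses are not given: they have to be found in the camera images.
- stand: Engraving stand, grey metal, fixed to the table, 170 mm deep, 260 mm wide, 150 mm high; origin on the table under its middle, x to its rear (away from the operator), y to its left, z up. Its square aluminium face, 180 x 184 mm, slopes down to the front: tilted 35 degrees, normal (-0.574, 0, 0.819) in the stand's frame, centre of its upper surface at (0, 0, 0.095) m.
- chuck_grip (a point): Middle of the chuck's black grip bar (64 long, 16 thick, 26 mm high), on the chuck axis 44 mm above the sloped face, 10 mm below the bar's top. z: chuck axis, outward; x: along the bar toward the pointer; y: across it. Below the bar are a hub, bangle and jaws reaching 21 mm above the face: fingers straddle the bar and end 22 mm above the face or higher.
- chuck (a joint): Turn of the chuck (116 mm disc) about the face normal, rad, counter-clockwise positive seen from outside; 0: pointer straight up the slope (stand's rear). Turns from -2.2 to 2.2, stays where it is left (friction 0.08 Nm). Starts between 0.75 and 1.3.
- pointer_tip (a point): Tip of the chuck's pointer: a light metal cone 26 mm long, 13 mm thick, on the chuck's rim pointing outward in line with the grip bar; the tip is 68 mm from the chuck axis, 15 mm above the face. The rib on the bar's top is on the same side.
- index_tip (a point): Tip of the index cone: dark steel, 25 mm long, on the graduated ring (176 mm disc) around the chuck, pointing inward; the tip is 70 mm from the chuck axis, 15 mm above the face, within 0.35 rad of straight up the slope. The ring is stiff (1.5 Nm) and must not be turned. When lined up, pointer and index tips are 2 mm apart.
- lever_pad (a point): Middle of the top of the black thumb pad (44 mm along the lever, 26 wide, 12 thick) at the front end of the locking lever on the stand's right side (-y). Lever axis: parallel to the stand's y through (0.05, -0.135, 0.11) m in its frame; this point is 120 mm from it along the lever and 8 mm above the lever's centre line. With the lever up its axes are the stand's.
- lever (a joint): Lever angle, rad: 0 up (arm rises 0.35 rad toward the front, pad 158 mm above the table), 0.6 fully down at its stop (arm 0.25 rad below level, pad 88 mm above the table). A spring pushes it up with about 6 N at the pad, fading to none at 0.45, where it snaps over; it is then held down, at the stop with about 4 N.
- jar: White jar with a blue lid, 58 mm wide, 82 mm high, standing left of the stand; origin under its middle. Leave alone.
- dish: Small whitish dish, 82 mm wide, 22 mm high, left of the stand; origin under its middle. Leave alone.
- bracelet: Grey stone bracelet, 62 mm wide, 20 mm high, lying right of the stand; origin under its middle. Leave alone.

How it is judged:
On the way, in this order (a step that is already met when the one before it is completed fails the run):
1. the pointer stands at the index cone (tips within 6 mm) while the lever is still up (below 0.2 rad) (distance between pointer_tip and index_tip below 0.006 m and value of joint lever below 0.2 rad), for 0.3 s.
2. the lever is down past its snap point (over 0.54 rad) (value of joint lever above 0.54 rad), for 0.2 s.
At the end, for the whole second after the job is handed in: The pointer's tip is within 6 mm of the index cone's tip (about 5 degrees either way), the chuck is at rest, and the lever stays down by itself (over 0.54 of 0.6 rad) (distance between pointer_tip and index_tip below 0.006 m and value of joint lever above 0.54 rad and velocity of joint chuck between -0.05 and 0.05 rad/s); the robot touches nothing.
It fails at once if the index cone is shifted by more than 4 mm (distance of index_tip from where it was at the start of the episode above 0.004 m).
It fails at once if the jar, the dish or the bracelet is moved by more than 20 mm (distance of any of jar, dish, bracelet from where it was at the start of the episode above 0.02 m).
It also fails if it takes over 42 s, if anything falls off the work surface, if the arm or the gripper's body presses on something with over 40 N, if the wrist force passes 120 N, or if a joint passes its speed limit or range.

### The arm

A 6-joint arm with a two-finger parallel gripper is mounted at the origin on a cart in front of the work surface, level with it; the furniture and walls round the work are solid. World frame = base frame: x ahead of the robot, y to its left, z up, the work surface at z = 0. Lengths are in m, angles in rad, forces in N, time in s.
With the tool pointing down it reaches from about 0.325 to 1 m from the base axis. Payload 5.1 kg.
Tool frame: the origin (TCP) lies midway between the tips of the shut fingers; the grasp point (between the pads) lies 19 mm behind it; z points along the fingers, y is the line along which they close (so a half turn about z gives the same grasp; the last joint's range is limited). The gripper opens to 85 mm and grips with 20 to 120 N. Pads are 22 mm wide; open, the fingers measure 114 mm over their backs; the gripper's body (76 mm by 85 mm) begins 54 mm behind the grasp point. The pads swing forward as they close: fully open they stand 13 mm farther back than shut.
Start: joints at [-1.302, 0.124, 1.65, -0, 1.367, -0.083], TCP at [0.224, -0.61, 0.231] pointing down, gripper open.
Joint ranges: [-2.61, 2.61], [-1.02, 2.33], [0.03, 2.71], [-1.35, 4.49], [0.32, 2.68], [-2.91, 2.91]. Speed limits (rad/s): [2.57, 2.57, 3.14, 3.14, 3.14, 3.14].

### API

Orientations are given as a unit quaternion [x, y, z, w].
In Python, from workcell import bot gives the robot as it stands.
- The arm moves only by the shell command python3 -m jog 'ROWS' [OPENING] [FORCE]. ROWS is JSON, a list of rows, each a list of 6 numbers: the shift along the tool's x, y, z in units of 0.03 m (1.0 is 0.03 m), then the turn, a rotation vector about the tool's x, y, z in units of 0.12 rad (1.0 is 0.12 rad). A call has 1 to 5 rows; each row shifts and turns the commanded pose from where the row before left it, along the tool's axes as they then stand; what a row does not reach is not made up. A row lasts 1/12 s, in which the tool goes at most 41.7 mm and 7.16 degrees, less where a joint would pass 70% of its speed; a pose out of reach is approached as far as the arm can. A call with a number of a shift or a turn outside -1 to 1 is refused whole. A call with a gripper value outside its range is refused whole. OPENING is the finger opening in mm, from 0 to 85.4, set as the call begins (- or left out, the last holds). The fingers move at their own pace and stop on an object; FORCE is the grip in N (left out, the last holds). Time passes only in rows, so rows that do not move let the fingers close. It gives the time, the measured TCP pose, the force, the opening and the grip force at its end, in the units of the state.
- bot.get_obs(): the state, without advancing time (a new reading comes with each control period).
- bot.get_image(name): name is "scene" or "side" or "wrist"; returns (picture, depth): 400x640x3 uint8, red, green, blue; 400x640 float32, m along the optical axis (not along the pixel's ray), 0 where there is no reading.
- bot.calibration(name): a dict with "vertical_fov" (degrees; the focal length in pixels is half the picture's height over the tangent of half this angle, whatever the lens; pixels are square), "cx", "cy" (the principal point, pixels), "rvec" (rotation vector, rad) and "tvec" (3), from world to camera coordinates, as OpenCV has them. Camera axes: x right, y down, z forward; pixel columns grow to the right and rows downward; lengths in m; the calibration is good to about 2 mm. A picture is of the moment at which its call begins: read the wrist's pose just before it. calibration takes no time and is no camera call; for the wrist camera it gives the pose at the moment of the call.
- bot.sign_off(): hands the job in; it is judged then, once.
The state is a dict: "clock": time; "qpos": joint angles; "dq": joint speeds; "joint_torque": joint torques, N m; "position": TCP position; "orientation": TCP orientation; "wrist_force": force on the tool from outside, world axes, zero at the start; "wrist_torque": the same for the moment, N m; "opening": finger opening in m; "grasp_force": force on a finger pad.
Only numpy, scipy, OpenCV 4.12 (cv2) and the standard library are available. Lean on these libraries where they do the work, as an engineer would, in place of code of your own. Each camera call takes 0.05 s, during which the arm holds its last target. There are 200 camera calls.

## Working session

There is one attempt and no reset: what is moved stays moved. The work goes in short steps, Python scripts to look and compute and a shell command to move; the robot and the scene stay as the last step left them, time stands still between calls to the robot, and variables do not carry over. Pictures are saved under pics/ and viewed, at most 10 in all, crops included, and the job is handed in when it is done.

```bash
mkdir -p pics; ls
cat > h.py <<'E'
import numpy as np, cv2
from scipy.spatial.transform import Rotation as R
from workcell import bot
def cam(n):
    c=bot.calibration(n); f=200/np.tan(np.radians(c["vertical_fov"])/2)
    return f,c["cx"],c["cy"],cv2.Rodrigues(np.array(c["rvec"],float))[0],np.array(c["tvec"],float).ravel(),c
def shot(n,fn):
    c=cam(n); im,d=bot.get_image(n)
    cv2.imwrite(f"pics/{fn}.png",im[:,:,::-1]); np.savez(f"pics/{fn}.npz",d=d,im=im,f=c[0],cx=c[1],cy=c[2],R=c[3],t=c[4]); return im,d
def cloud(fn):
    z=np.load(f"pics/{fn}.npz"); d=z["d"]; v,u=np.mgrid[0:400,0:640]
    P=np.stack([(u-z["cx"])/z["f"]*d,(v-z["cy"])/z["f"]*d,d],-1)
    W=(P-z["t"])@z["R"]; W[d<=0]=np.nan
    return W
def proj(fn,p):
    z=np.load(f"pics/{fn}.npz"); c=z["R"]@np.array(p)+z["t"]
    return z["f"]*c[0]/c[2]+z["cx"],z["f"]*c[1]/c[2]+z["cy"]
def st():
    o=bot.get_obs(); print("t",o["clock"],"p",np.round(o["position"],4),"R\n",np.round(R.from_quat(o["orientation"]).as_matrix(),3),"F",np.round(o["wrist_force"],1),"op",o["opening"],"q",np.round(o["qpos"],2)); return o
E
python3 - <<'E'
from h import *
for n in("scene","side"): 
    shot(n,n+"0"); c=cam(n)[5]; print(c)
st()
a=cv2.imread("pics/scene0.png");b=cv2.imread("pics/side0.png")
E
```

```text
pics
{'vertical_fov': 54.014318222730246, 'cx': 310.1384194187575, 'cy': 199.72827113415525, 'rvec': array([ 0.84445799, -2.32785213,  1.27917429]), 'tvec': array([0.43764615, 0.31331389, 0.66708187])}
{'vertical_fov': 52.27747203848122, 'cx': 318.819929312198, 'cy': 203.34114310109823, 'rvec': array([ 0.2351201 , -2.53895691,  1.67912256]), 'tvec': array([0.56404482, 0.16628124, 0.8917127 ])}
t 0.1 p [ 0.2238 -0.6097  0.2302] R
 [[ 0.939  0.345 -0.001]
 [ 0.345 -0.939  0.002]
 [ 0.    -0.002 -1.   ]] F [-0.4 -0.2  0.3] op 0.08557404590614516 q [-1.3   0.12  1.65  0.    1.37 -0.08]
```

View pics/scene0.png

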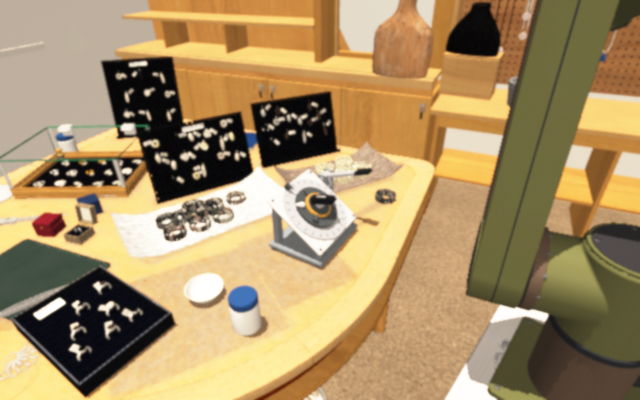

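View pics/side0.png

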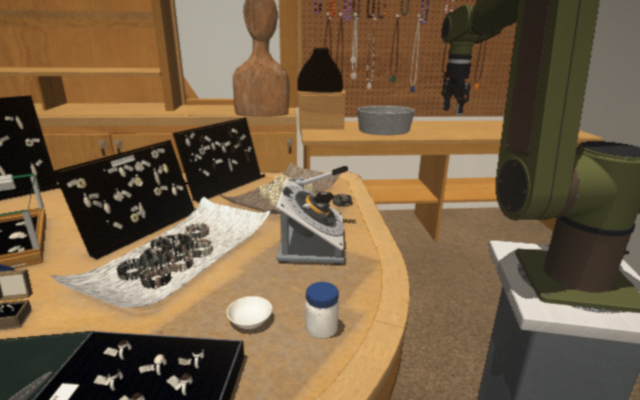

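The scene view shows the stand's face centred near (315,210), the lever pad near (360,172), bracelet (385,196), dish (204,290) and jar (244,310). The side view shows the stand at (312,225) and the pad near (340,170). Next I fit the face and locate the stand.

Run:
```python
from h import *
for fn,box in(("scene0",(265,365,160,265)),("side0",(265,360,155,265))):
    W=cloud(fn); u0,u1,v0,v1=box
    P=W[v0:v1,u0:u1].reshape(-1,3); P=P[np.isfinite(P).all(1)]
    P=P[(P[:,2]>0.03)&(P[:,2]<0.25)]
    print(fn,len(P),np.median(P,0))
    rng=np.random.default_rng(0);best=0
    for _ in range(3000):
        a,b,c=P[rng.choice(len(P),3,False)]
        n=np.cross(b-a,c-a)
        if np.linalg.norm(n)<1e-6: continue
        n/=np.linalg.norm(n); n*=np.sign(n[2])
        if abs(n[2]-.819)>.06: continue
        m=abs((P-a)@n)<.003
        if m.sum()>best: best=m.sum();bn=n;M=m
    Q=P[M]; c=Q.mean(0); n=np.linalg.svd(Q-c)[2][2]; n*=np.sign(n[2])
    yaw=np.arctan2(-n[1],-n[0]); print("inl",best,"n",n,"c",c,"yaw",yaw)
    up=np.array([np.cos(yaw),np.sin(yaw),0]); 
    X=up-n*(n@up); X/=np.linalg.norm(X); Y=np.cross(n,X)
    s=(P-c)@np.c_[X,Y,n]; s=s[abs(s[:,2])<.004]
    print("ext X",np.percentile(s[:,0],[0.5,99.5]),"Y",np.percentile(s[:,1],[.5,99.5]))
    h=(P-c)@np.c_[X,Y,n]; h=h[(h[:,2]>.04)]; print("high pts",len(h),np.round(np.median(P[((P-c)@n)>.04],0),3))
for fn,px in(("scene0",[(385,196),(204,290),(244,297),(360,172),(322,202)]),("side0",[(342,200),(250,312),(322,290),(340,171),(320,200)])):
    W=cloud(fn); print(fn,[np.round(W[v,u],3) for u,v in px])
```

```text
scene0 4922 [ 0.59116177 -0.02249528  0.10199366]
inl 1856 n [-0.57121138 -0.0609264   0.81853866] c [ 0.58431841 -0.01507653  0.09606189] yaw 0.10625999667111359
ext X [-0.0860003   0.08977627] Y [-0.15341345  0.06791694]
high pts 268 [ 0.561 -0.054  0.142]
side0 3615 [ 0.60619008 -0.00674577  0.10429597]
inl 1060 n [-0.56755607 -0.05094846  0.82175687] c [0.59321395 0.00401761 0.10070561] yaw 0.08952818837120322
ext X [-0.09326138  0.08230693] Y [-0.17464944  0.05030231]
high pts 253 [ 0.564 -0.169  0.145]
scene0 [array([ 0.563, -0.336, -0.001]), array([0.659, 0.263, 0.005]), array([0.511, 0.265, 0.083]), array([ 0.55 , -0.17 ,  0.155]), array([ 0.565, -0.034,  0.126])]
side0 [array([ 0.556, -0.303,  0.017]), array([0.66 , 0.25 , 0.006]), array([0.522, 0.262, 0.082]), array([ 0.549, -0.169,  0.155]), array([ 0.575, -0.017,  0.132])]
```

```bash
cat >> h.py <<'E'
def face(c,yaw):
    n=R.from_euler('z',yaw).apply([-np.sin(np.radians(35)),0,np.cos(np.radians(35))])
    X=R.from_euler('z',yaw).apply([np.cos(np.radians(35)),0,np.sin(np.radians(35))]); return np.array(c),X,np.cross(n,X),n
def plan(p,Rt,N,o=None):
    "constant row repeated N times from the present pose to p,Rt"
    o=o or bot.get_obs(); R0=R.from_quat(o["orientation"]); w=(R0.inv()*R.from_matrix(Rt)).as_rotvec()
    A=sum((R0*R.from_rotvec(w*k/N)).as_matrix() for k in range(N))
    s=np.linalg.solve(A,np.array(p)-o["position"])
    print(N,"rows of",np.round(np.r_[s/.03,w/N/.12],3))
def toolR(X,Y,n,th):
    x=np.cos(th)*X+np.sin(th)*Y; return np.c_[x,np.cross(-n,x),-n]
E
python3 - <<'E'
from h import *
o=st(); f,cx,cy,Rc,t,_=cam("wrist"); R0=R.from_quat(o["orientation"]).as_matrix()
print(f,"cam in tool",R0.T@(-Rc.T@t-o["position"]),"\naxes(cols) in tool\n",np.round(R0.T@Rc.T,3))
c,X,Y,n=face([.597,-.034,.095],.1)
plan(c+.2*n,toolR(X,Y,n,.5),25)
E
```

```text
t 0.1 p [ 0.2238 -0.6097  0.2302] R
 [[ 0.939  0.345 -0.001]
 [ 0.345 -0.939  0.002]
 [ 0.    -0.002 -1.   ]] F [-0.4 -0.2  0.3] op 0.08557404590614516 q [-1.3   0.12  1.65  0.    1.37 -0.08]
319.81985398055514 cam in tool [ 7.35024324e-02 -6.27480058e-05 -1.42010539e-01] 
axes(cols) in tool
 [[-0.    -0.958 -0.287]
 [ 1.     0.    -0.001]
 [ 0.001 -0.287  0.958]]
25 rows of [ 0.651 -0.516  0.068 -0.076  0.19  -0.08 ]
```

```bash
r='[0.65,-0.52,0.07,-0.076,0.19,-0.08]'
python3 -m jog '[[0.65,-0.52,0.0,-0.076,0.19,-0.08],[0.65,-0.52,0.0,-0.076,0.19,-0.08],[0.65,-0.52,0.0,-0.076,0.19,-0.08],[0.65,-0.52,0.05,-0.076,0.19,-0.08],[0.65,-0.52,0.05,-0.076,0.19,-0.08]]' 85
python3 -m jog '[[0.65,-0.52,0.07,-0.076,0.19,-0.08],[0.65,-0.52,0.07,-0.076,0.19,-0.08],[0.65,-0.52,0.07,-0.076,0.19,-0.08],[0.65,-0.52,0.07,-0.076,0.19,-0.08],[0.65,-0.52,0.07,-0.076,0.19,-0.08]]'
python3 -m jog '[[0.65,-0.52,0.07,-0.076,0.19,-0.08],[0.65,-0.52,0.07,-0.076,0.19,-0.08],[0.65,-0.52,0.07,-0.076,0.19,-0.08],[0.65,-0.52,0.07,-0.076,0.19,-0.08],[0.65,-0.52,0.07,-0.076,0.19,-0.08]]'
python3 -m jog '[[0.65,-0.52,0.07,-0.076,0.19,-0.08],[0.65,-0.52,0.07,-0.076,0.19,-0.08],[0.65,-0.52,0.07,-0.076,0.19,-0.08],[0.65,-0.52,0.07,-0.076,0.19,-0.08],[0.65,-0.52,0.07,-0.076,0.19,-0.08]]'
python3 - <<'E'
from h import *
c,X,Y,n=face([.597,-.034,.095],.1)
st(); plan(c+.2*n,toolR(X,Y,n,.5),5)
E
```

```text
clock: 0.52
position: [0.287, -0.5009, 0.2307]
orientation: [0.978, 0.198, 0.061, 0.012]
wrist_force: [-0.4, -0.3, 0.0]
opening: 0.0849
grasp_force: 0.0
clock: 0.93
position: [0.3452, -0.3898, 0.2301]
orientation: [0.968, 0.221, 0.12, 0.024]
wrist_force: [0.6, -1.1, 0.2]
opening: 0.0853
grasp_force: 0.0
clock: 1.35
position: [0.3975, -0.2763, 0.2361]
orientation: [0.953, 0.242, 0.18, 0.037]
wrist_force: [0.3, 1.0, 0.3]
opening: 0.0848
grasp_force: 0.0
clock: 1.77
position: [0.4432, -0.1604, 0.2478]
orientation: [0.934, 0.262, 0.238, 0.049]
wrist_force: [-0.0, 0.2, -0.1]
opening: 0.0846
grasp_force: 0.0
t 1.7667 p [ 0.4432 -0.1604  0.2478] R
 [[ 0.749  0.467  0.47 ]
 [ 0.513 -0.857  0.033]
 [ 0.419  0.217 -0.882]] F [-0.   0.2 -0.1] op 0.08464851443622419 q [-0.65 -0.59  2.27  0.35  1.11  0.27]
5 rows of [ 0.628 -0.508  0.104 -0.071  0.189 -0.08 ]
```

```bash
python3 -m jog '[[0.63,-0.51,0.1,-0.07,0.19,-0.08],[0.63,-0.51,0.1,-0.07,0.19,-0.08],[0.63,-0.51,0.1,-0.07,0.19,-0.08],[0.63,-0.51,0.1,-0.07,0.19,-0.08],[0.63,-0.51,0.1,-0.07,0.19,-0.08]]'
python3 -m jog '[[0,0,0,0,0,0],[0,0,0,0,0,0]]'
python3 - <<'E'
from h import *
st(); shot("wrist","w1")
E
```

```text
clock: 2.18
position: [0.4825, -0.0451, 0.2595]
orientation: [0.911, 0.282, 0.295, 0.059]
wrist_force: [-0.1, 0.0, 0.1]
opening: 0.085
grasp_force: 0.0
clock: 2.35
position: [0.4823, -0.0451, 0.2593]
orientation: [0.911, 0.283, 0.294, 0.059]
wrist_force: [-0.4, 1.0, 0.5]
opening: 0.0845
grasp_force: 0.0
t 2.35 p [ 0.4823 -0.0451  0.2593] R
 [[ 0.666  0.481  0.57 ]
 [ 0.551 -0.832  0.059]
 [ 0.503  0.274 -0.82 ]] F [-0.4  1.   0.5] op 0.08454900628370898 q [-0.35 -0.67  2.32  0.31  0.95  0.51]
```

View pics/w1.png

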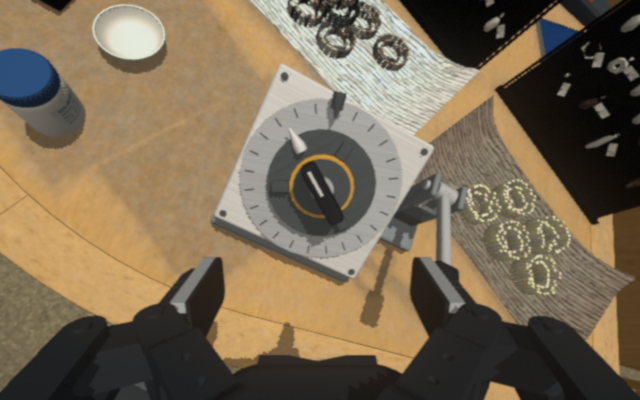

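The wrist view shows the whole face: bolts at about (285,75), (425,152), (350,272) and (221,213), pointer tip near (291,128), index tip near (336,115), bar centre near (323,192). I fit the plane and intersect the rays.

```bash
cat >> h.py <<'E'
def ray(fn,u,v,p0,n,h):
    z=np.load(f"pics/{fn}.npz"); r=z["R"].T@np.array([(u-z["cx"])/z["f"],(v-z["cy"])/z["f"],1]); o=-z["R"].T@z["t"]
    return o+r*(((p0+h*n-o)@n)/(r@n))
E
python3 - <<'E'
from h import *
W=cloud("w1"); im=np.load("pics/w1.npz")["im"]
P=W[60:290,205:445].reshape(-1,3); P=P[np.isfinite(P).all(1)]
rng=np.random.default_rng(0);best=0
for _ in range(2000):
    a,b,c=P[rng.choice(len(P),3,False)]; n=np.cross(b-a,c-a); l=np.linalg.norm(n)
    if l<1e-6: continue
    n/=l; n*=np.sign(n[2])
    if abs(n[2]-.819)>.05: continue
    m=abs((P-a)@n)<.002
    if m.sum()>best: best=m.sum();M=m
Q=P[M]; c=Q.mean(0); n=np.linalg.svd(Q-c,full_matrices=False)[2][2]; n*=np.sign(n[2]); yaw=np.arctan2(-n[1],-n[0])
print(best,n,c,yaw)
h=(W-c)@n
mask=(abs(h)<.003).astype(np.uint8); mask=cv2.morphologyEx(mask,cv2.MORPH_OPEN,np.ones((3,3)))
lab,L,S,_=cv2.connectedComponentsWithStats(mask); k=1+np.argmax(S[1:,4])
cnt=max(cv2.findContours((L==k).astype(np.uint8),cv2.RETR_EXTERNAL,cv2.CHAIN_APPROX_NONE)[0],key=cv2.contourArea)
box=cv2.minAreaRect(cnt); print("box",box)
B=np.array([ray("w1",*q,c,n,0) for q in cv2.boxPoints(box)]); print("sides",[np.linalg.norm(B[i]-B[i-1]) for i in range(4)],"centre",B.mean(0))
bo=np.array([ray("w1",u,v,c,n,0) for u,v in[(285,75),(425,152),(350,272),(221,213)]]); print("bolts ctr",bo.mean(0),"dir",[np.round((bo[i]-bo[i-1]),3) for i in range(4)])
C=bo.mean(0); _,X,Y,nn=face(C,yaw)
f=lambda p:np.round([(p-C)@X,(p-C)@Y,(p-C)@n],4)
for nm,u,v,hh in(("ptr",291,128,.015),("idx",336,115,.015),("bar",323,192,.054)):
    q=f(ray("w1",u,v,C,n,hh)); print(nm,q,"r",np.hypot(*q[:2]),"ang",np.arctan2(q[1],q[0]))
b=f(0*C+W[(h>.045)&(h<.06)].T.mean(1)); 
T=W[(h>.05)&(h<.058)&(np.linalg.norm(W-C,axis=2)<.09)]; t=(T-C)@np.c_[X,Y,n]; m=t.mean(0); d=np.linalg.svd(t[:,:2]-m[:2],full_matrices=False)[2][0]
print("bar top",len(T),m,"ang",np.arctan2(*(d*np.sign(d[0]))[::-1]))
z=cv2.resize(cv2.imread("pics/w1.png")[60:290,205:465],None,fx=2.6,fy=2.6,interpolation=cv2.INTER_CUBIC); cv2.imwrite("pics/w1z.png",z)
E
```

```text
10719 [-0.57034216 -0.07963905  0.81753743] [ 0.59394052 -0.03588321  0.10046634] 0.13873676933664927
box ((320.0, 177.5), (157.0, 162.0), 90.0)
sides [np.float64(0.1730528906784972), np.float64(0.16173733602448961), np.float64(0.17466397348952906), np.float64(0.18805165253891165)] centre [ 0.59046708 -0.03976474  0.09766504]
bolts ctr [ 0.59082832 -0.03977734  0.09791582] dir [array([0.13 , 0.016, 0.093]), array([ 0.021, -0.162, -0.001]), array([-0.13 , -0.016, -0.092]), array([-0.022,  0.162,  0.   ])]
ptr [0.0394 0.0531 0.015 ] r 0.06612087416240048 ang 0.932437338438733
idx [0.0701 0.0196 0.015 ] r 0.07278852931609485 ang 0.2726382739350027
bar [0.0047 0.0016 0.054 ] r 0.004964876634922564 ang 0.32811989501530536
bar top 390 [0.00043864 0.00119827 0.05057522] ang 0.9697703938334213
```

View pics/w1z.png

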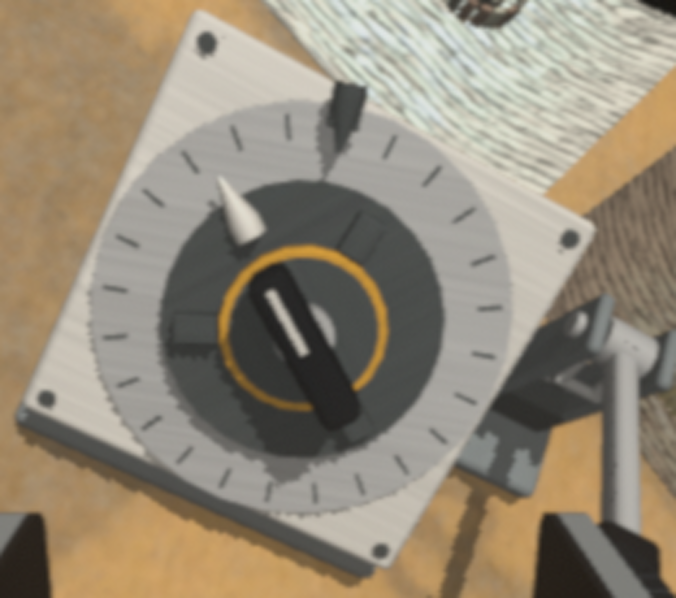

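The crop shows the pointer tip at about (289.6,128.5) full-frame and the index cone's tip at about (334.6,117), with its shadow below it. I refine the angles using the exact model heights.

Run:
```python
from h import *
C,X,Y,n=face([.5928,-.0395,.095],.133)
for nm,u,v,r in(("ptr",289.6,128.5,.068),("idx",334.6,117,.070)):
    q=ray("w1",u,v,C,n,.015)-C; a=np.arctan2(q@Y,q@X); print(nm,np.hypot(q@X,q@Y),a,proj("w1",C+.015*n+r*(np.cos(a)*X+np.sin(a)*Y)))
print("bolts",[np.round([(ray("w1",u,v,C,n,.0)-C)@X,(ray("w1",u,v,C,n,.0)-C)@Y],4) for u,v in[(284.6,76.5),(424,152),(351.5,272),(222.5,213.5)]])
print("bar top",proj("w1",C+.054*n),"end",[proj("w1",C+.054*n+s*.032*(np.cos(.95)*X+np.sin(.95)*Y)) for s in(1,-1)])
print("lever",proj("w1",[0,0,0]))
plan(C+.09*n,toolR(X,Y,n,.95),5)
```

```text
ptr 0.06619015430201808 0.9638746061430123 (np.float64(288.69745804085085), np.float64(126.84549315824674))
idx 0.07066590812699507 0.2856709624476225 (np.float64(334.4617414652003), np.float64(117.68910158445657))
bolts [array([0.0793, 0.081 ]), array([ 0.0795, -0.0829]), array([-0.0807, -0.0835]), array([-0.0815,  0.0811])]
bar top (np.float64(321.88852314440436), np.float64(196.0418090545091)) end [(np.float64(305.79307753070475), np.float64(165.7610349211423)), (np.float64(337.07691608317543), np.float64(224.6161217555067))]
lever (np.float64(-171.26677846653814), np.float64(855.9678332703284))
5 rows of [-0.05   0.021  0.72   0.022  0.021 -0.793]
```

```bash
python3 -m jog '[[-0.05,0.02,0.72,0.02,0.02,-0.8],[-0.05,0.02,0.72,0.02,0.02,-0.8],[-0.05,0.02,0.72,0.02,0.02,-0.8],[-0.05,0.02,0.72,0.02,0.02,-0.8],[-0.05,0.02,0.72,0.02,0.02,-0.8]]' 60
python3 -m jog '[[0,0,0,0,0,0]]'
python3 - <<'E'
from h import *
C,X,Y,n=face([.5928,-.0395,.095],.133); C=C-.0008*X-.0011*Y
st(); plan(C+.029*n,toolR(X,Y,n,.965),4)
E
```

```text
clock: 2.82
position: [0.5421, -0.0481, 0.1681]
orientation: [0.816, 0.494, 0.275, 0.122]
wrist_force: [-0.2, 0.2, 0.0]
opening: 0.06
grasp_force: 0.0
clock: 2.9
position: [0.5404, -0.0474, 0.1639]
orientation: [0.818, 0.493, 0.273, 0.118]
wrist_force: [-1.1, 1.4, -0.6]
opening: 0.06
grasp_force: 0.0
t 2.9 p [ 0.5404 -0.0474  0.1639] R
 [[ 0.366  0.742  0.562]
 [ 0.871 -0.486  0.075]
 [ 0.329  0.462 -0.823]] F [-1.1  1.4 -0.6] op 0.06001518787826895 q [-0.31 -0.39  2.31  0.39  0.7  -0.06]
4 rows of [ 0.015  0.024  0.482 -0.013  0.009 -0.028]
```

```bash
python3 -m jog '[[0.015,0.025,0.48,-0.01,0.01,-0.03],[0.015,0.025,0.48,-0.01,0.01,-0.03],[0.015,0.025,0.48,-0.01,0.01,-0.03],[0.015,0.025,0.48,-0.01,0.01,-0.03],[0,0,0,0,0,0]]' 60
python3 -m jog '[[0,0,0,0,0,0],[0,0,0,0,0,0],[0,0,0,0,0,0],[0,0,0,0,0,0],[0,0,0,0,0,0]]' 0 30
python3 - <<'E'
from h import *
C,X,Y,n=face([.5928,-.0395,.095],.133); C=C-.0008*X-.0011*Y
o=st(); q=o["position"]-C; print(q@X,q@Y,q@n,o["grasp_force"]); plan(C+.03*n,toolR(X,Y,n,.285),6)
x=R.from_quat(o["orientation"]).as_matrix()[:,0]; print("tool ang",np.arctan2(x@Y,x@X))
shot("wrist","w2")
E
```

```text
clock: 3.32
position: [0.5771, -0.0429, 0.1224]
orientation: [0.813, 0.497, 0.277, 0.122]
wrist_force: [0.2, 0.5, -0.1]
opening: 0.0598
grasp_force: 0.0
clock: 3.73
position: [0.5749, -0.0407, 0.123]
orientation: [0.812, 0.499, 0.276, 0.12]
wrist_force: [-15.3, 3.1, 6.6]
opening: 0.0154
grasp_force: 30.3
t 3.7333 p [ 0.5749 -0.0407  0.123 ] R
 [[ 0.349  0.745  0.569]
 [ 0.877 -0.473  0.08 ]
 [ 0.329  0.471 -0.818]] F [-15.3   3.1   6.6] op 0.015369458144074704 q [-0.28 -0.24  2.28  0.44  0.58 -0.11]
0.0021799513879820105 0.00233022439217262 0.03315571111581721 30.34603714942932
6 rows of [-0.018  0.002  0.017 -0.004 -0.005  0.948]
tool ang 0.9674136418804135
```

View pics/w2.png

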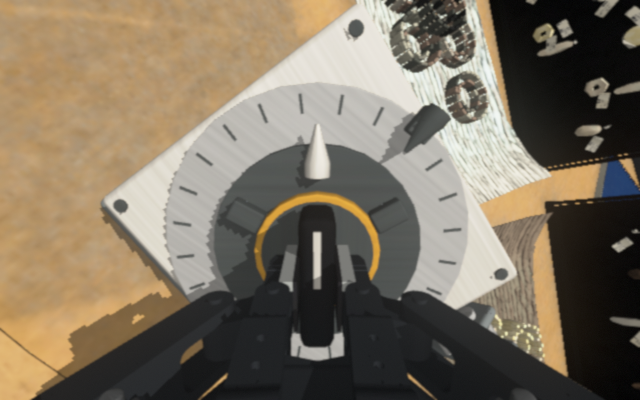

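The bar is gripped: pointer tip at about (317,126), index tip at about (405,147). I check the remaining angle from this closer view.

Run:
```python
from h import *
C,X,Y,n=face([.5928,-.0395,.095],.133); C=C-.0008*X-.0011*Y
for nm,u,v in(("ptr",317,126),("idx",405,147)):
    q=ray("w2",u,v,C,n,.015)-C; print(nm,np.hypot(q@X,q@Y),np.arctan2(q@Y,q@X))
for a in(.285,.31):
  x=np.cos(a)*X+np.sin(a)*Y; plan(C+.033*n+.003*x,toolR(X,Y,n,a),6); print(proj("w2",C+.015*n+.07*x))
```

```text
ptr 0.06745049192060737 0.9638628276507817
idx 0.0722166902011972 0.3116937381639374
6 rows of [-0.002  0.009  0.001 -0.003 -0.005  0.948]
(np.float64(404.77877047234085), np.float64(152.87573188466106))
6 rows of [-0.002  0.008  0.001 -0.003 -0.005  0.913]
(np.float64(402.19800308321805), np.float64(150.69491049151247))
```

```bash
python3 -m jog '[[0,0.01,0,0,0,0.7],[0,0.01,0,0,0,0.7],[0,0.01,0,0,0,0.7],[0,0.01,0,0,0,0.7],[0,0.01,0,0,0,0.7]]'
python3 -m jog '[[0,0.01,0,0,0,0.7],[0,0.01,0,0,0,0.6],[0,0.01,0,0,0,0.5],[0,0,0,0,0,0],[0,0,0,0,0,0]]'
python3 - <<'E'
from h import *
C,X,Y,n=face([.5928,-.0395,.095],.133); C=C-.0008*X-.0011*Y
o=st(); q=o["position"]-C; print(q@X,q@Y,q@n,o["grasp_force"])
x=R.from_quat(o["orientation"]).as_matrix()[:,0]; print("tool ang",np.arctan2(x@Y,x@X))
shot("wrist","w3"); cv2.imwrite("pics/w3z.png",cv2.resize(cv2.imread("pics/w3.png")[40:240,200:440],None,fx=3,fy=3,interpolation=cv2.INTER_CUBIC))
E
```

```text
clock: 4.2
position: [0.5757, -0.0414, 0.1234]
orientation: [0.899, 0.317, 0.295, 0.059]
wrist_force: [-17.1, 3.6, 7.9]
opening: 0.0154
grasp_force: 30.6
clock: 4.62
position: [0.5759, -0.0419, 0.1235]
orientation: [0.928, 0.22, 0.3, 0.027]
wrist_force: [-18.2, 5.2, 8.2]
opening: 0.0152
grasp_force: 30.7
t 4.6167 p [ 0.5759 -0.0419  0.1235] R
 [[ 0.723  0.392  0.568]
 [ 0.425 -0.902  0.081]
 [ 0.544  0.183 -0.819]] F [-18.2   5.2   8.2] op 0.015190829439657329 q [-0.28 -0.24  2.28  0.44  0.58  0.52]
0.0032240792323668076 0.000961261002420506 0.03315284971422565 30.696313977241516
tool ang 0.3312794731167786
```

View pics/w3z.png

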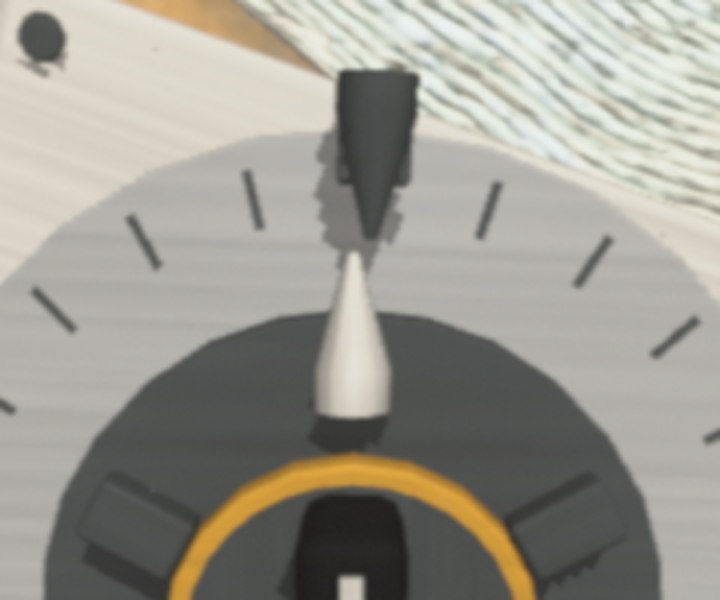

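The pointer tip is at crop (353,252) and the index tip at (372,240): about 3 mm to go, or 0.044 rad further. I turn it and check in the same go.

```bash
python3 -m jog '[[0,0,0,0,0,0.2],[0,0,0,0,0,0.17],[0,0,0,0,0,0],[0,0,0,0,0,0]]'
python3 -m jog '[[0,0,0,0,0,0],[0,0,0,0,0,0],[0,0,0,0,0,0],[0,0,-0.1,0,0,0],[0,0,-0.2,0,0,0]]' 60
python3 -m jog '[[0,0,-1,0,0,0],[0,0,-1,0,0,0],[0,0,-1,0,0,0],[0,0,0,0,0,0]]'
python3 - <<'E'
from h import *
o=st(); shot("wrist","w4")
C,X,Y,n=face([.5928,-.0395,.095],.133)
cv2.imwrite("pics/w4z.png",cv2.resize(cv2.imread("pics/w4.png")[60:260,220:480],None,fx=3,fy=3,interpolation=cv2.INTER_CUBIC))
E
```

```text
clock: 5.0
position: [0.576, -0.042, 0.1236]
orientation: [0.932, 0.2, 0.3, 0.021]
wrist_force: [-17.6, 3.2, 7.1]
opening: 0.0155
grasp_force: 30.7
clock: 5.42
position: [0.5737, -0.0446, 0.1325]
orientation: [0.932, 0.199, 0.303, 0.024]
wrist_force: [-0.6, -0.2, -0.1]
opening: 0.06
grasp_force: 0.0
clock: 5.75
position: [0.5232, -0.0526, 0.2135]
orientation: [0.93, 0.198, 0.308, 0.027]
wrist_force: [0.1, -0.3, 0.3]
opening: 0.0599
grasp_force: 0.0
t 5.75 p [ 0.5232 -0.0526  0.2135] R
 [[ 0.731  0.353  0.584]
 [ 0.386 -0.92   0.072]
 [ 0.562  0.172 -0.809]] F [ 0.1 -0.3  0.3] op 0.05993350727627849 q [-0.34 -0.51  2.31  0.38  0.8   0.62]
```

View pics/w4z.png

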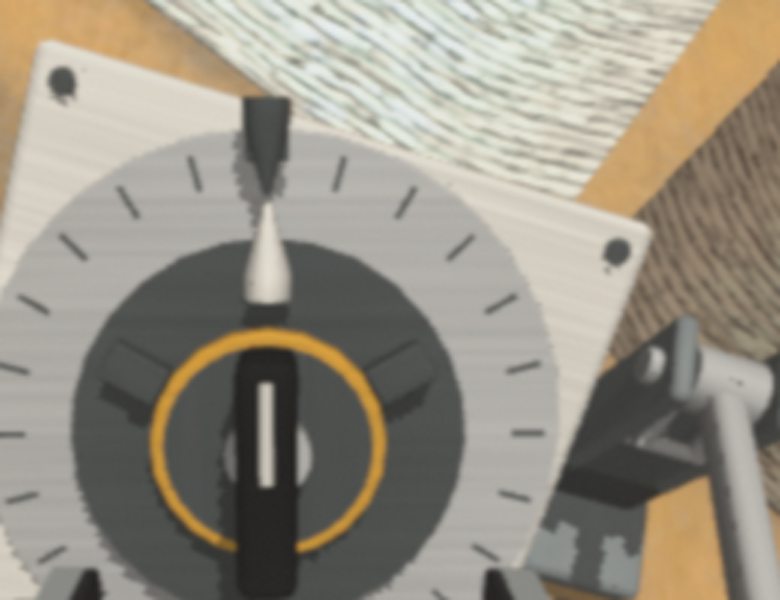

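The tips are in line: pointer at crop (267,203), index at (266,195). Next is the lever pad, located from the earlier depth and the model.

Run:
```python
from h import *
C,X,Y,n=face([.5928,-.0395,.095],.133); C=C-.0008*X-.0011*Y
O=C*[1,1,0]; Rz=R.from_euler('z',.133).as_matrix()
up=O+Rz@[-.060,-.135,.1587]; dn=O+Rz@[-.068,-.135,.088]; print(up,dn)
for fn in("scene0","side0"):
    S=(cloud(fn)-O)@Rz; m=(abs(S[...,0]+.06)<.04)&(abs(S[...,1]+.135)<.04)&(S[...,2]>.13)&(S[...,2]<.2)
    Q=S[m]; print(fn,m.sum(),np.percentile(Q,[5,50,95],axis=0).round(3).tolist())
x,y=Rz[:,0],Rz[:,1]; Rt=np.c_[x,-y,[0,0,-1]]
plan(up+Rz@[-.003,-.003,.07],Rt,10)
```

```text
[ 0.55072834 -0.18244143  0.1587    ] [ 0.54279899 -0.1835023   0.088     ]
scene0 144 [[-0.082, -0.141, 0.137], [-0.058, -0.127, 0.155], [-0.025, -0.12, 0.165]]
side0 140 [[-0.076, -0.14, 0.138], [-0.05, -0.127, 0.153], [-0.023, -0.121, 0.164]]
10 rows of [-0.029  0.455 -0.034  0.079 -0.518  0.231]
```

```bash
python3 -m jog '[[-0.03,0.45,-0.06,0.08,-0.52,0.23],[-0.03,0.45,-0.06,0.08,-0.52,0.23],[-0.03,0.45,-0.03,0.08,-0.52,0.23],[-0.03,0.45,-0.03,0.08,-0.52,0.23],[-0.03,0.45,-0.03,0.08,-0.52,0.23]]' 0
python3 -m jog '[[-0.03,0.45,-0.03,0.08,-0.52,0.23],[-0.03,0.45,-0.03,0.08,-0.52,0.23],[-0.03,0.45,-0.03,0.08,-0.52,0.23],[-0.03,0.45,-0.03,0.08,-0.52,0.23],[-0.03,0.45,-0.03,0.08,-0.52,0.23]]'
python3 -m jog '[[0,0,0,0,0,0],[0,0,0,0,0,0]]'
python3 - <<'E'
from h import *
C,X,Y,n=face([.5928,-.0395,.095],.133); C=C-.0008*X-.0011*Y
O=C*[1,1,0]; Rz=R.from_euler('z',.133).as_matrix(); x,y=Rz[:,0],Rz[:,1]; Rt=np.c_[x,-y,[0,0,-1]]
st(); plan(O+Rz@[-.066,-.136,.168],Rt,4); shot("wrist","w5")
E
```

```text
clock: 6.22
position: [0.5371, -0.1171, 0.2164]
orientation: [0.98, 0.135, 0.149, 0.011]
wrist_force: [-0.4, 0.3, 0.1]
opening: 0.0004
grasp_force: 0.0
clock: 6.63
position: [0.5465, -0.1839, 0.2219]
orientation: [0.998, 0.067, -0.008, -0.002]
wrist_force: [0.2, 0.8, -0.4]
opening: 0.0001
grasp_force: 0.0
clock: 6.8
position: [0.5466, -0.1835, 0.2215]
orientation: [0.998, 0.068, -0.006, -0.003]
wrist_force: [0.1, 0.9, 0.0]
opening: 0.0003
grasp_force: 0.0
t 6.8 p [ 0.5466 -0.1835  0.2215] R
 [[ 0.991  0.136 -0.013]
 [ 0.136 -0.991  0.004]
 [-0.012 -0.006 -1.   ]] F [0.1 0.9 0. ] op 0.00028550022993353207 q [-0.42 -0.02  1.82 -0.    1.36  1.02]
4 rows of [-0.012  0.006  0.446 -0.013  0.026  0.006]
```

View pics/w5.png

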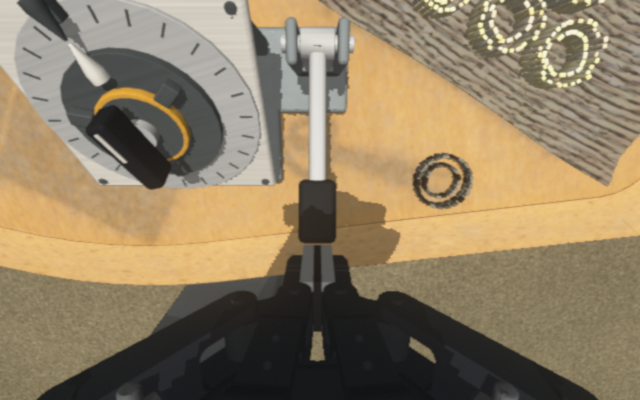

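The pad is at about (317,211), laterally in line with the shut fingers, and the pointer still meets the index. I approach and check the pad's position.

```bash
python3 -m jog '[[-0.01,0,0.45,-0.01,0.02,0],[-0.01,0,0.45,-0.01,0.02,0],[-0.01,0,0.45,-0.01,0.02,0],[-0.01,0,0.3,-0.01,0.02,0],[0,0,0,0,0,0]]'
python3 - <<'E'
from h import *
C,X,Y,n=face([.5928,-.0395,.095],.133); C=C-.0008*X-.0011*Y
O=C*[1,1,0]; Rz=R.from_euler('z',.133).as_matrix()
for v in(185,211,243): print((ray("w5",317,v,np.array([0,0,.159]),np.array([0,0,1.]),0)-O)@Rz)
print((bot.get_obs()["position"]-O)@Rz)
E
```

```text
clock: 7.27
position: [0.5427, -0.1822, 0.1707]
orientation: [0.998, 0.068, -0.003, -0.001]
wrist_force: [-0.9, 0.3, 0.5]
opening: -0.0002
grasp_force: 0.0
[-0.0408425  -0.13473943  0.159     ]
[-0.05886524 -0.13479055  0.159     ]
[-0.08236056 -0.13485719  0.159     ]
[-0.06793199 -0.13365982  0.17068557]
```

```bash
python3 -m jog '[[0.05,0,0.25,0,0,0],[0.05,0,0.25,0,0,0],[0,0,0.25,0,0,0],[0,0,0.25,0,0,0],[0,0,0.25,0,0,0]]'
python3 -m jog '[[0,0,0.25,0,0,0],[-0.05,0,0.25,0,0,0],[-0.05,0,0.25,0,0,0],[0,0,0.25,0,0,0],[0,0,0.25,0,0,0]]'
python3 -m jog '[[0,0,0.25,0,0,0],[0,0,0.15,0,0,0],[0,0,0,0,0,0],[0,0,0,0,0,0],[0,0,0,0,0,0]]'
```

```text
clock: 7.68
position: [0.5486, -0.1838, 0.1378]
orientation: [0.998, 0.068, 0.0, 0.001]
wrist_force: [-3.0, -0.4, 6.7]
opening: -0.0002
grasp_force: 2.7
clock: 8.1
position: [0.5444, -0.1834, 0.0976]
orientation: [0.998, 0.068, -0.001, 0.0]
wrist_force: [-0.3, -0.0, 0.1]
opening: -0.0002
grasp_force: 0.0
clock: 8.52
position: [0.5446, -0.1835, 0.0895]
orientation: [0.998, 0.068, -0.002, -0.0]
wrist_force: [-10.2, 3.8, 18.6]
opening: 0.0001
grasp_force: 10.6
```

It snapped over at around 0.098 m, and the fingers now press it on the stop. I retract and verify.

```bash
python3 -m jog '[[0,0,-0.3,0,0,0],[0,0,-0.6,0,0,0],[0,0,-1,0,0,0],[0,0,-1,0,0,0],[0,0,-1,0,0,0]]'
python3 -m jog '[[0,0,-0.5,0,0,0],[0,0,0,0,0,0],[0,0,0,0,0,0],[0,0,0,0,0,0]]'
python3 - <<'E'
from h import *
st(); shot("wrist","w6"); shot("side","s6")
a=cv2.imread("pics/w6.png"); b=cv2.resize(cv2.imread("pics/s6.png")[130:270,250:400],(450,400),interpolation=cv2.INTER_CUBIC)
cv2.imwrite("pics/c6.png",np.hstack([a[:,:350],b]))
E
```

```text
clock: 8.93
position: [0.5442, -0.1832, 0.2035]
orientation: [0.998, 0.068, -0.002, -0.0]
wrist_force: [0.5, 0.4, -0.1]
opening: 0.0003
grasp_force: 0.0
clock: 9.27
position: [0.5439, -0.1831, 0.2164]
orientation: [0.998, 0.068, -0.002, -0.001]
wrist_force: [-0.3, 0.1, -0.1]
opening: -0.0
grasp_force: 0.0
t 9.2667 p [ 0.5439 -0.1831  0.2164] R
 [[ 0.991  0.136 -0.004]
 [ 0.136 -0.991  0.001]
 [-0.004 -0.001 -1.   ]] F [-0.3  0.1 -0.1] op -5.349958729981826e-06 q [-0.42 -0.03  1.84 -0.    1.34  1.02]
```

View pics/c6.png

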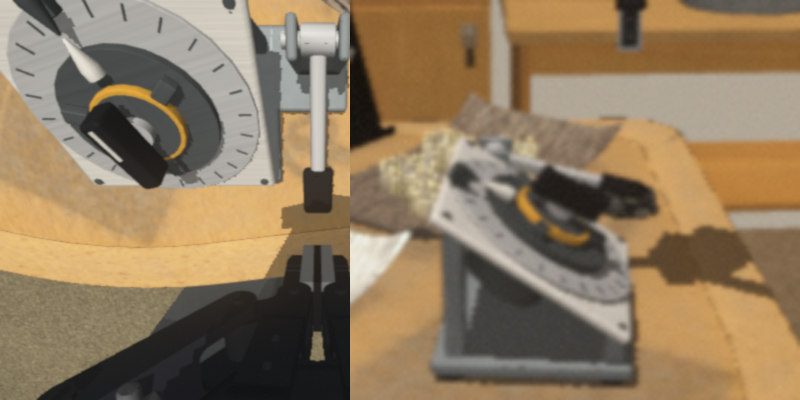

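The lever stays down, sloping to the front with its pad at (317,190), and the pointer still meets the index at (62,38). The fingers are clear, so I hand it in.

```bash
python3 -c "
from workcell import bot
print(bot.sign_off())"
```

```text
the job is handed in; nothing more can be done
None
```

I turned the chuck until the pointer stood tip to tip with the index cone, then pressed the lever until it snapped over. It stays down by itself; I handed the job in after about 9.3 s, and no verdict was returned.

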